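Mesh the stirrer's fast gear and lock it in

ROBOT

A 6-joint arm with a two-finger parallel gripper is mounted at the origin on a cart in front of the work surface, level with it; the furniture and walls round the work are solid. World frame = base frame: x ahead of the robot, y to its left, z up, the work surface at z = 0. Lengths are in m, angles in rad, forces in N, time in s.
With the tool pointing down it reaches from about 0.25 to 0.775 m from the base axis. Payload 4 kg.
Tool frame: the origin (TCP) lies at the very end of the fingers, on their centre line; the grasp point (between the pads) lies 19 mm behind it; z points along the fingers, y is the line along which they close (so a half turn about z gives the same grasp; the last joint's range is limited). The gripper opens to 85 mm and grips with 20 to 120 N. Pads are 22 mm wide; open, the fingers measure 114 mm over their backs; the gripper's body (76 mm by 85 mm) begins 54 mm behind the grasp point. The pads swing forward as they close: fully open they stand 13 mm farther back than shut.
Start: joints at [1.038, 0.087, 1.371, -0, 1.684, -0.103], TCP at [0.229, 0.5, 0.231] pointing down, gripper open.
Joint ranges: [-3.1, 3.1], [-0.76, 2.03], [0.27, 2.55], [-1.08, 4.22], [0.17, 2.65], [-2.57, 2.57]. Speed limits (rad/s): [2.79, 2.79, 3.14, 3.14, 3.14, 3.14].

INTERFACE

Orientations are given as a unit quaternion [x, y, z, w].
In Python, from station import arm, viewer gives the robot as it stands. The module is installed in compiled form; this text tells all that it offers.
- The arm moves only by the tool apply_moves, never from a script. Its arguments are lists of equal length, an entry for each row: "slide": the shift along the tool's x, y, z scaled (see below), a list of three; "yaw": the turn about the tool's z scaled (see below). In form: {"slide": [[x, y, z], ...], "yaw": [yaw, ...]}. A call has 1 to 20 rows; each row is the pose to reach, as a shift and turn from the pose commanded when the call began, along the tool's axes at that moment; what a row does not reach only later rows make up. The controller multiplies each number of a shift by 0.5 m and each number of a turn by 0.5 rad. A row lasts 1/12 s, in which the tool goes at most 41.7 mm and 7.16 degrees, less where a joint would pass 70% of its speed; a pose out of reach is approached as far as the arm can. A call with a number of a shift or a turn outside -1 to 1 is refused whole. A call with a gripper value outside its range is refused whole. "grip" is the opening, from -1 (shut) to 1 (fully open), set as the call begins (left out, the last holds). The fingers move at their own pace and stop on an object; "grip_force" is the grip in N (left out, the last holds). Time passes only in rows, so rows that repeat a pose let the fingers close. It gives the time, the measured TCP pose, the force, the opening and the grip force at its end, in the units of the state.
- arm.read_state(): the state, without advancing time (a new reading comes with each control period).
- viewer.capture(name): name is "side" or "top" or "wrist"; returns a dict with "color" (420x560x3 uint8, red, green, blue), "intrinsics" (3x3 intrinsics, pixels), "pose" (4x4, takes a point from camera to world coordinates). Camera axes: x right, y down, z forward; pixel columns grow to the right and rows downward; lengths in m; the calibration is good to about 2 mm. A picture is of the moment at which its call begins. There is no depth.
- arm.hand_in(): hands the job in; it is judged then, once.
Trained networks look in a picture, given as the dict that the camera call returned (one of the last four; its "shot" number tells which), for a name from the list of things; names that differ only in an ending like _2 or _b are one class to them, and where a whole thing is asked for, a point or a joint stands for the part that bears it (a point fixed in the world has none). Each returns a list of dicts, best first, with "score" (0 to 1); they miss things now and then, are a little off and sometimes report something else, mostly with a low value. They report only what shows in the picture. A call takes as long as a camera call.
- viewer.search_frame(picture, thing): "location" ([row, column] in pixels, amid what is visible of it).
- viewer.outline_of(picture, thing): "pixels" (420x560 bool, what is visible of it) and "location" ([row, column] in pixels, amid what is visible of it).
- viewer.pinpoint(picture, thing): "location" ([row, column] in pixels: a listed point, or the origin of a listed thing).
The state is a dict: "time": time; "joint_positions": joint angles; "qd": joint speeds; "joint_efforts": joint torques, N m; "eef_pos": TCP position; "tcp_rot": TCP orientation; "wrist_force": force on the tool from outside, world axes, zero at the start; "ft_torque": the same for the moment, N m; "gripper_width": finger opening in m; "grip_force": force on a finger pad.
Only numpy, scipy, OpenCV 4.12 (cv2) and the standard library are available. Lean on these libraries where they do the work, as an engineer would, in place of code of your own. Each camera call takes 0.05 s, during which the arm holds its last target. There are 200 camera calls.

TASK

The overhead stirrer was left out of gear. Take its range knob, which is keyed to the stirring spindle, and ease it down into the fast gear: when the teeth meet face to face do not force them, press only lightly and rock the knob to and fro until they mesh, then push it fully home so that the red band is gone. Then swing the gear lock over the knob's shoulder right up to its stop and let go, leaving the beaker and the other things where they are.

Things in the scene. Friction and masses are not known exactly. Their poses are not given: they have to be found in the camera images.
- stirrer: Compact overhead stirrer, fixed: grey foot plate 235 x 150 x 12 mm, white and grey head 176 x 104 mm, flat top 215 mm above the worktop, rod 140 mm behind the spindle ending 212 mm high. Origin: on the vertical spindle axis at worktop level; x from the front panel to the rod, z up. A dark collar of radius 41 mm, top 222 mm high, surrounds the range knob.
- range_knob (a joint): Travel of the range knob down along the spindle, m: 0 = fully up, out of gear; 0.014 = fully home on its stop, in the fast gear. It slides with about 3 N of friction and stays where it is left. Part-way down (about half) its dogs meet the gear's teeth. A red band round the knob, under its shoulder, shows above the collar until it is home.
- clutch (a point): Point on the spindle axis inside the head, out of sight: 4 dogs on the knob meet 8 drive gear teeth here. Gaps come every 45 degrees, about 5 degrees wide; their place is unknown and differs each time. Off a gap the knob stops. Over 30 N damages the teeth; 5 to 15 N is plenty to feel for a gap. The motor holds the gear with 0.3 N m; once meshed the knob drags it round.
- spindle (a joint): Angle of the spindle and knob (they turn together) against the head, rad, positive counter-clockwise from above; 0 = the grip bar lies along the stirrer's x axis. Out of gear it turns almost freely (0.03 N m), at least 2.5 rad either way.
- knob_grip (a point): Point to grip on the knob: on its axis, 8 mm below the top of its dark grip bar, which is 40 mm long (this point's x), 14 mm thick (its y) and 32 mm high and stands on a flat black shoulder of radius 32 mm, 24 mm below this point. It is 266 mm above the worktop with the knob fully up, 252 mm when home, and turns with the knob.
- gear_lock (a joint): Angle of the gear lock, rad: 0 = locked, on its stop, tongue over the knob's shoulder; positive = open (to 1.5), the blue post swung clockwise from above, to the stirrer's -y side. It turns stiffly (0.04 N m) and stays where it is left. The tongue passes over the shoulder only when the knob is within 2 mm of home; otherwise it strikes the knob's side.
- lock_pivot (a point): Vertical pivot axis of the gear lock, on the head's top (215 mm high), 60 mm behind the spindle axis along the stirrer's x. The lock is a flat steel lever 12 mm wide and 6 mm thick, its underside 230 mm above the worktop; the tongue reaches 35 mm from the pivot, the other arm carries the blue post.
- lock_post (a point): Middle of the lock's upright round blue post, 12 mm in diameter, 249 mm above the worktop; the post stands free from 236 to 262 mm. It is 46 mm from the pivot; when locked it is straight behind the pivot (stirrer +x, 106 mm behind the spindle axis).
- beaker: Empty clear glass beaker 80 mm high, 83 mm across, loose on the foot plate under the head with the propeller in it; origin at the centre of its underside. Not to be moved.
- reagent_blue: Small dropper bottle with a light blue cap, 23 x 23 x 90 mm, origin at the centre of its underside. Bystander.
- reagent_yellow: Small dropper bottle with a yellow cap, 23 x 23 x 90 mm, origin at the centre of its underside. Bystander.
- timer: Small white digital timer, 32 x 68 x 60 mm, origin at the centre of its underside. Bystander.

How it is judged:
By the outcome, as a careful person would: the job done as asked, in the order asked, and still so for the second after the job is handed in, with the robot touching nothing.
It also fails if it takes over 58 s, if anything falls off the work surface, if the arm or the gripper's body presses on something with over 40 N, if the wrist force passes 120 N, or if a joint passes its speed limit or range.

## Working session

There is one attempt and no reset: what is moved stays moved. The work goes in short steps, Python scripts to look and compute and a tool call to move; the robot and the scene stay as the last step left them, time stands still between calls to the robot, and variables do not carry over. Pictures are saved under pics/ and viewed, at most 10 in all, crops included, and the job is handed in when it is done.

Besides the shell and the picture viewer there is one more tool, called after ">>>" as a command line: name --pt "numbers of a row" for each row, then --argument value for the rest. apply_moves: Moves the arm, as the interface text tells. Shifts and turns lie within -1 to 1; 1 stands for 0.5 m of shift or 0.5 rad of turn. Its arguments: {"type":"object","properties":{"slide":{"type":"array","items":{"type":"array","items":{"type":"number","minimum":-1,"maximum":1}}},"yaw":{"type":"array","items":{"type":"number","minimum":-1,"maximum":1}},"grip":{"type":"number"},"grip_force":{"type":"number"}},"required":["slide","yaw"]}

```bash
mkdir -p pics; cat > h.py <<'E'
import numpy as np, cv2
from station import arm, viewer
def ray(p,rc):
    K=np.array(p["intrinsics"]);T=np.array(p["pose"])
    d=T[:3,:3]@np.linalg.solve(K,[rc[1],rc[0],1.]);return T[:3,3],d
def at(p,rc,z):
    o,d=ray(p,rc);return o+d*(z-o[2])/d[2]
def pix(p,X):
    K=np.array(p["intrinsics"]);T=np.array(p["pose"])
    c=T[:3,:3].T@(np.array(X)-T[:3,3]);u=K@c;return u[1]/u[2],u[0]/u[2]
def save(p,n): cv2.imwrite("pics/"+n,p["color"][:,:,::-1])
E
python3 - <<'E'
from h import *
np.set_printoptions(precision=4,suppress=True)
Z=dict(knob_grip=.266,lock_pivot=.215,lock_post=.249,stirrer=0,clutch=.2,beaker=.012,reagent_blue=0,reagent_yellow=0,timer=0)
ims=[]
for c in("top","side"):
    p=viewer.capture(c);save(p,c+"0.png");ims.append(p["color"])
    print(c,np.array(p["pose"])[:3,3])
    for t,z in Z.items():
        for r in viewer.pinpoint(p,t)[:2]: print(t,round(r["score"],2),np.round(r["location"]),at(p,r["location"],z))
cv2.imwrite("pics/both.png",cv2.resize(np.vstack(ims),None,fx=.7,fy=.7)[:,:,::-1])
print(arm.read_state())
E
```

```text
top [ 0.3823 -0.1334  1.0754]
knob_grip 0.83 [236. 343.] [ 0.5064 -0.2649  0.266 ]
lock_pivot 0.73 [213. 343.] [ 0.5628 -0.2734  0.215 ]
lock_post 0.65 [205. 366.] [ 0.5737 -0.3118  0.249 ]
stirrer 0.16 [239. 343.] [ 0.5414 -0.3087  0.    ]
reagent_blue 0.6 [255. 199.] [0.4859 0.0511 0.    ]
reagent_yellow 0.51 [282. 190.] [0.4173 0.0678 0.    ]
timer 0.64 [168. 278.] [ 0.72   -0.1358  0.    ]
side [0.3119 0.5353 0.6205]
knob_grip 0.75 [257. 219.] [0.5565 0.1504 0.266 ]
knob_grip 0.58 [155. 336.] [ 0.5022 -0.2687  0.266 ]
lock_pivot 0.61 [172. 309.] [ 0.5588 -0.2636  0.215 ]
lock_pivot 0.32 [151. 314.] [ 0.586  -0.3839  0.215 ]
lock_post 0.45 [151. 312.] [ 0.5675 -0.3067  0.249 ]
stirrer 0.71 [255. 328.] [ 0.4941 -0.2558  0.    ]
clutch 0.95 [193. 335.] [ 0.484  -0.2172  0.2   ]
beaker 0.59 [247. 329.] [ 0.498  -0.2737  0.012 ]
reagent_yellow 0.72 [365. 319.] [0.4158 0.0649 0.    ]
timer 0.51 [262. 218.] [ 0.734  -0.1205  0.    ]
{'time': 1.0, 'joint_positions': array([ 1.0379,  0.0872,  1.3707, -0.    ,  1.6836, -0.1031]), 'qd': array([-0.0023, -0.0003,  0.0016, -0.0026,  0.0002,  0.0004]), 'joint_efforts': array([ -0.0011, -35.1728, -31.3471,  -0.0004,   0.0003,   0.    ]), 'eef_pos': array([0.2292, 0.5   , 0.2314]), 'tcp_rot': array([0.2132, 0.977 , 0.0001, 0.    ]), 'wrist_force': array([0.0909, 0.3051, 0.1294]), 'ft_torque': array([ 0.0056, -0.0556, -0.0091]), 'grip_force': 0.0, 'gripper_width': 0.08513322233113889}
```

View pics/both.png

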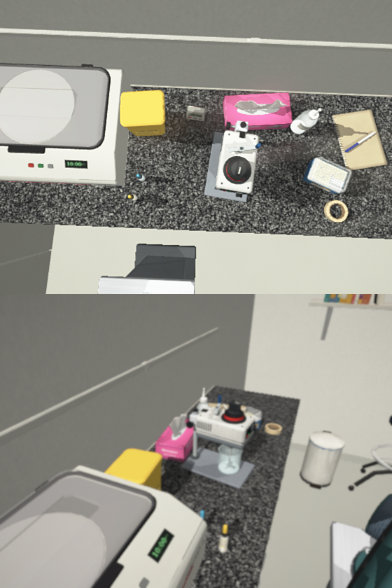

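```bash
python3 - <<'E'
import cv2,numpy as np
a=cv2.imread("pics/top0.png")[165:295,280:400];b=cv2.imread("pics/side0.png")[110:240,270:390]
cv2.imwrite("pics/c1.png",np.hstack([cv2.resize(i,(396,429),interpolation=2) for i in(a,b)]))
E
```

```text
(no output)
```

View pics/c1.png

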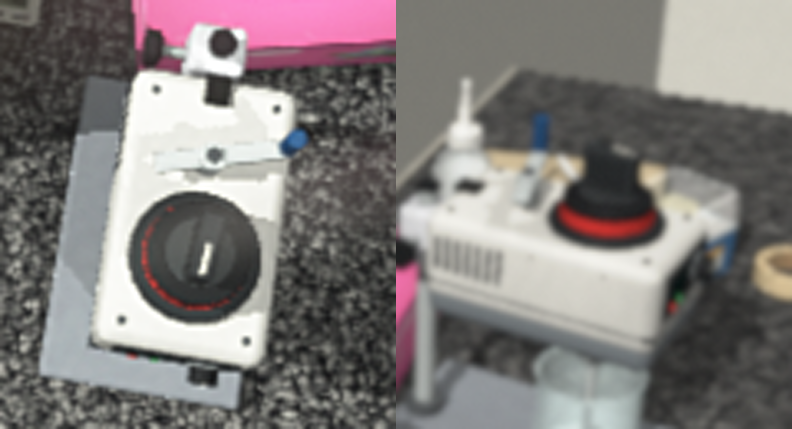

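>>> apply_moves --pt "0 0 -0.3" --pt "0 0 -0.3" --pt "0 0 -0.3" --pt "0 0 -0.3" --pt "-0.57 -0.58 -0.3" --pt "-0.57 -0.58 -0.3" --pt "-0.57 -0.58 -0.3" --pt "-0.57 -0.58 -0.3" --pt "-0.57 -0.58 -0.3" --pt "-0.57 -0.58 -0.3" --pt "-0.57 -0.58 -0.3" --pt "-0.57 -0.58 -0.3" --pt "-0.57 -0.58 -0.3" --pt "-0.57 -0.58 -0.3" --yaw '[0,0,0,0,-0.42,-0.42,-0.42,-0.42,-0.42,-0.42,-0.42,-0.42,-0.42,-0.42]'

```text
time: 2.17
eef_pos: [0.3677, 0.115, 0.3816]
tcp_rot: [0.11, 0.994, -0.0, 0.001]
wrist_force: [0.5, 0.3, 0.8]
gripper_width: 0.0853
grip_force: 0.0
```

```bash
cat >> h.py <<'E'
from scipy.spatial.transform import Rotation as Ro
np.set_printoptions(precision=4,suppress=True)
def go(X,ang=None):
    "units to bring TCP to X; ang=world angle (deg) of tool y"
    s=arm.read_state();R=Ro.from_quat(s["tcp_rot"]).as_matrix()
    a0=np.degrees(np.arctan2(R[1,1],R[0,1]));d=R.T@(np.array(X)-s["eef_pos"])
    print("t",s["time"],"pos",s["eef_pos"],"yang",a0,"j",s["joint_positions"],"F",s["wrist_force"],"w",s["gripper_width"])
    print("slide",d/.5,"yaw",None if ang is None else -np.radians(ang-a0)/.5)
E
python3 -c "
from h import *
go([.46,-.26,.40],77.5)"
```

```text
t 2.1667 pos [0.3677 0.115  0.3816] yang 77.31229210971676 j [ 0.1561 -0.2589  1.3937 -0.0006  2.0055 -1.1935] F [0.4995 0.2509 0.8009] w 0.08532953044504918
slide [-0.345  -0.6911 -0.0362] yaw -0.006552241434829451
```

>>> apply_moves --pt "-0.35 -0.69 -0.04" --pt "-0.35 -0.69 -0.04" --pt "-0.35 -0.69 -0.04" --pt "-0.35 -0.69 -0.04" --pt "-0.35 -0.69 -0.04" --pt "-0.35 -0.69 -0.04" --pt "-0.35 -0.69 -0.04" --pt "-0.35 -0.69 -0.04" --pt "-0.35 -0.69 -0.04" --pt "-0.35 -0.69 -0.04" --pt "-0.35 -0.69 -0.04" --pt "-0.35 -0.69 -0.04" --yaw '[0,0,0,0,0,0,0,0,0,0,0,0]'

```text
time: 3.17
eef_pos: [0.4629, -0.2575, 0.4007]
tcp_rot: [0.11, 0.994, 0.001, -0.001]
wrist_force: [0.5, 0.3, 1.1]
gripper_width: 0.0855
grip_force: 0.0
```

```bash
cat >> h.py <<'E'
Z=dict(knob_grip=.266,lock_pivot=.215,lock_post=.249)
def look(n,Z=Z):
    p=viewer.capture("wrist");save(p,n)
    print("cam",np.array(p["pose"])[:3,3])
    for t,z in Z.items():
        for r in viewer.pinpoint(p,t)[:1]: print(t,round(r["score"],2),np.round(r["location"]),at(p,r["location"],z))
    return p
E
python3 -c "
from h import *
look('w1.png')
go([.506,-.266,.3],77.5)"
```

```text
cam [ 0.3867 -0.2405  0.5439]
knob_grip 0.8 [235. 278.] [ 0.4979 -0.266   0.266 ]
lock_pivot 0.77 [267. 283.] [ 0.558  -0.2733  0.215 ]
lock_post 0.6 [301. 243.] [ 0.5697 -0.3197  0.249 ]
t 3.3667 pos [ 0.4629 -0.2557  0.4023] yang 77.52433162241495 j [-0.6121  0.0699  1.0511  0.0004  2.019  -1.965 ] F [ 0.233   0.2692 -0.1637] w 0.08550063912358868
slide [-0.0883 -0.0015  0.2047] yaw 0.0008493338469857975
```

View pics/w1.png

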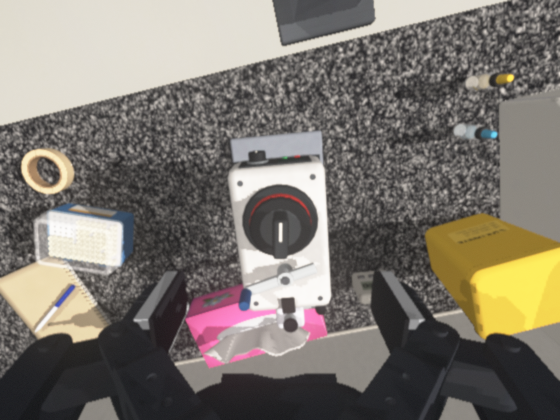

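>>> apply_moves --pt "-0.08 -0.003 0.15" --pt "-0.08 -0.003 0.15" --pt "-0.08 -0.003 0.15" --pt "-0.08 -0.003 0.15" --pt "-0.08 -0.003 0.15" --yaw '[0,0,0,0,0]' --grip 0.2

```text
time: 3.78
eef_pos: [0.5016, -0.2665, 0.3277]
tcp_rot: [0.109, 0.994, -0.0, 0.0]
wrist_force: [0.7, 0.3, 0.5]
gripper_width: 0.0515
grip_force: 0.0
```

```bash
python3 -c "
from h import *
look('w2.png')
p=viewer.capture('top')
for t in ('lock_pivot','lock_post'):
  for r in viewer.pinpoint(p,t)[:1]: print(t,r['score'],at(p,r['location'],Z[t]))
go([.502,-.266,.247],77.5)"
```

```text
cam [ 0.425  -0.2494  0.4708]
knob_grip 0.59 [225. 282.] [ 0.5008 -0.2639  0.266 ]
lock_pivot 0.97 [264. 289.] [ 0.5571 -0.2696  0.215 ]
lock_post 0.59 [308. 232.] [ 0.5683 -0.3197  0.249 ]
t 4.1333 pos [ 0.5017 -0.2676  0.3279] yang 77.39790256058751 j [-0.5897  0.1295  1.1347  0.0001  1.8747 -1.9405] F [0.0428 0.3136 0.6405] w 0.05117551535985714
slide [0.0005 0.0033 0.1618] yaw -0.003563872951206722
```

View pics/w2.png

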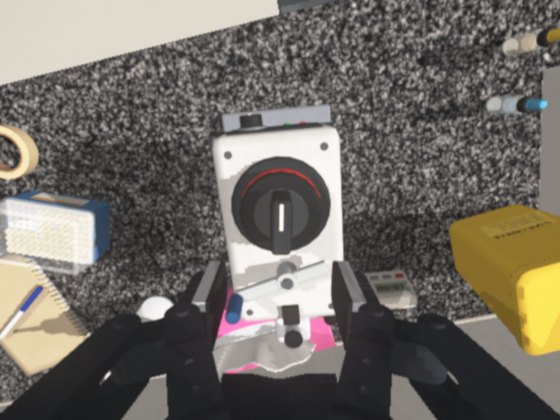

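>>> apply_moves --pt "0.0025 0.005 0.1" --pt "0.0025 0.005 0.1" --pt "0.0025 0.005 0.162" --pt "0.0025 0.005 0.162" --pt "0.0025 0.005 0.162" --yaw '[0,0,0,0,0]'

```text
time: 4.55
eef_pos: [0.5003, -0.2644, 0.244]
tcp_rot: [0.11, 0.994, 0.001, -0.002]
wrist_force: [0.1, 0.1, 0.2]
gripper_width: 0.0509
grip_force: 0.0
```

>>> apply_moves --pt "0 0 0" --pt "0 0 0" --pt "0 0 0" --pt "0 0 0" --pt "0 0 0" --pt "0 0 0" --yaw '[0,0,0,0,0,0]' --grip -1 --grip_force 50

```text
time: 5.05
eef_pos: [0.502, -0.265, 0.2467]
tcp_rot: [0.11, 0.994, -0.001, 0.002]
wrist_force: [2.5, -0.9, 1.3]
gripper_width: 0.0128
grip_force: 53.5
```

```bash
python3 -c "
from h import *
go([.501,-.265,.247],77.5);print(arm.read_state()['ft_torque'])"
```

```text
t 5.05 pos [ 0.502  -0.265   0.2467] yang 77.42266325479301 j [-0.586   0.1217  1.3029  0.0007  1.7134 -1.9371] F [ 2.45   -0.8937  1.331 ] w 0.012795260470244263
slide [ 0.002  -0.0005 -0.0006] yaw -0.002699561673275907
[-0.0242 -0.4117 -0.0069]
```

>>> apply_moves --pt "0 0 0.004" --pt "0 0 0.008" --pt "0 0 0.01" --pt "0 0 0.01" --yaw '[0,0,0,0]'

```text
time: 5.38
eef_pos: [0.5021, -0.265, 0.2445]
tcp_rot: [0.109, 0.994, -0.001, 0.003]
wrist_force: [0.8, 1.5, 12.0]
gripper_width: 0.0129
grip_force: 55.0
```

>>> apply_moves --pt "0 0 0.002" --pt "0 0 0.003" --pt "0 0 0.003" --yaw '[0,0,0]'

```text
time: 5.63
eef_pos: [0.5021, -0.265, 0.2445]
tcp_rot: [0.109, 0.994, -0.002, 0.004]
wrist_force: [-0.1, 3.1, 15.7]
gripper_width: 0.0128
grip_force: 55.5
```

>>> apply_moves --pt "0 0 -0.002" --pt "0 0 -0.002" --pt "0 0 -0.002" --pt "0 0 -0.002" --pt "0 0 -0.002" --pt "0 0 -0.002" --pt "0 0 -0.002" --pt "0 0 -0.002" --pt "0 0 -0.002" --pt "0 0 -0.002" --pt "0 0 -0.002" --pt "0 0 -0.002" --yaw '[0.07,0.14,0.21,0.28,0.35,0.42,0.49,0.56,0.63,0.7,0.77,0.77]'

```text
time: 6.63
eef_pos: [0.5017, -0.2656, 0.2402]
tcp_rot: [0.298, 0.954, -0.001, 0.001]
wrist_force: [2.9, -2.8, 1.1]
gripper_width: 0.0128
grip_force: 53.5
```

```bash
python3 -c "
from h import *
go([.501,-.265,.247],77.5);print(arm.read_state()['ft_torque'])"
```

```text
t 6.6333 pos [ 0.5017 -0.2656  0.2402] yang 55.29680766914195 j [-0.5864  0.1231  1.3141 -0.0006  1.7014 -1.5516] F [ 2.9453 -2.7967  1.1154] w 0.012782448836459948
slide [ 0.0018  0.0001 -0.0136] yaw -0.7750376212540544
[-0.4556 -0.6223 -0.0433]
```

>>> apply_moves --pt "0 0 0.004" --pt "0 0 0.008" --pt "0 0 0.008" --pt "0 0 0.008" --yaw '[0,0,0,0]'

```text
time: 6.97
eef_pos: [0.5017, -0.2656, 0.2376]
tcp_rot: [0.298, 0.955, -0.001, 0.002]
wrist_force: [3.0, -2.5, 5.9]
gripper_width: 0.0127
grip_force: 54.1
```

>>> apply_moves --pt "0 0 0.002" --pt "0 0 0.004" --pt "0 0 0.004" --yaw '[0,0,0]'

```text
time: 7.22
eef_pos: [0.5018, -0.2656, 0.2376]
tcp_rot: [0.298, 0.955, -0.001, 0.003]
wrist_force: [0.7, -0.5, 11.5]
gripper_width: 0.0132
grip_force: 54.9
```

```bash
python3 - <<'E'
from h import *
go([.501,-.265,.247],77.5);print(arm.read_state()['ft_torque'])
p=viewer.capture("wrist");q=viewer.capture("side")
r=np.round(pix(p,[.501,-.265,.23])).astype(int);s=np.round(pix(q,[.501,-.265,.23])).astype(int)
f=lambda im,c,w:cv2.resize(im[max(0,c[0]-w):c[0]+w,c[1]-w:c[1]+w],(390,390),interpolation=2)
cv2.imwrite("pics/c3.png",np.hstack([f(p["color"],r,90),f(q["color"],s,50)])[:,:,::-1])
E
```

```text
t 7.2167 pos [ 0.5018 -0.2656  0.2376] yang 55.371283361625515 j [-0.5864  0.1212  1.3213 -0.0006  1.6927 -1.5529] F [ 0.6803 -0.5287 11.5397] w 0.013158786224377628
slide [ 0.0019  0.0002 -0.0189] yaw -0.7724379291609723
[-0.177  -0.1498 -0.0011]
```

View pics/c3.png

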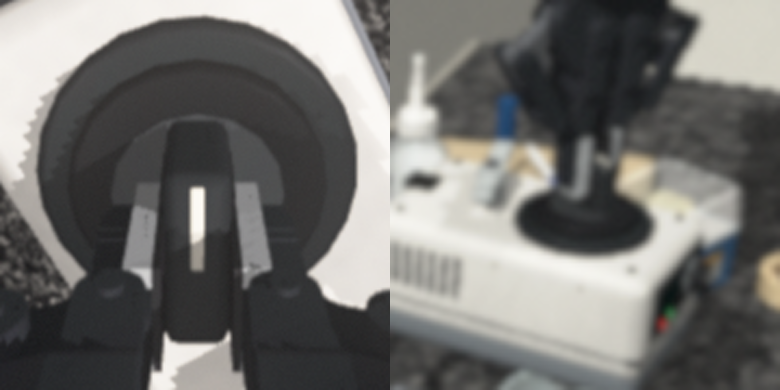

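>>> apply_moves --pt "0 0 -0.005" --pt "0 0 -0.005" --yaw '[0,0]'

```text
time: 7.48
eef_pos: [0.5017, -0.2655, 0.2376]
tcp_rot: [0.298, 0.955, -0.001, 0.002]
wrist_force: [3.1, -4.2, 6.1]
gripper_width: 0.0127
grip_force: 54.1
```

>>> apply_moves --pt "0 0 0" --pt "0 0 0" --pt "0 0 0" --pt "0 0 0" --yaw '[0,0,0,0]' --grip 0.2

```text
time: 7.82
eef_pos: [0.5002, -0.2641, 0.2348]
tcp_rot: [0.298, 0.955, 0.001, -0.002]
wrist_force: [-0.5, 0.8, -0.4]
gripper_width: 0.0512
grip_force: 0.0
```

>>> apply_moves --pt "0 0 -0.05" --pt "0 0 -0.13" --pt "0.06 0 -0.2" --pt "0.06 0 -0.2" --pt "0.06 0 -0.2" --pt "0.06 0 -0.2" --yaw '[0,0,0,-0.2,-0.4,-0.8]'

```text
time: 8.32
eef_pos: [0.476, -0.2473, 0.3374]
tcp_rot: [0.137, 0.991, -0.0, 0.001]
wrist_force: [0.6, -0.0, -0.6]
gripper_width: 0.0513
grip_force: 0.0
```

```bash
python3 - <<'E'
from h import *
Z["knob_grip"]=.252
p=look("w4.png")
q=viewer.capture("top")
for t,z in Z.items():
  for r in viewer.pinpoint(q,t)[:1]: print("top",t,r["score"],at(q,r["location"],z))
for im,n in((p,"w"),(q,"t")):
  o=viewer.outline_of(im,"lock_post")
  if o:
    m=o[0]["pixels"].astype(np.uint8);ys,xs=np.nonzero(m);print(n,o[0]["score"],m.sum(),xs.min(),xs.max(),ys.min(),ys.max())
go([.57,-.318,.32],77.5)
E
```

```text
cam [ 0.4005 -0.2259  0.4805]
knob_grip 0.94 [253. 266.] [ 0.5033 -0.2653  0.252 ]
lock_post 0.77 [332. 226.] [ 0.5673 -0.3198  0.249 ]
top knob_grip 0.37 [ 0.5049 -0.2589  0.252 ]
top lock_pivot 0.94 [ 0.5544 -0.2782  0.215 ]
w 0.94 1811 220 315 282 347
t 8.8167 pos [ 0.4763 -0.2476  0.3361] yang 73.92677747010333 j [-0.5851  0.0619  1.1919  0.0001  1.8884 -1.8754] F [ 0.1433 -0.6597 -0.6445] w 0.0512811204770674
slide [-0.219  -0.0833  0.032 ] yaw -0.12472899610627676
```

View pics/w4.png

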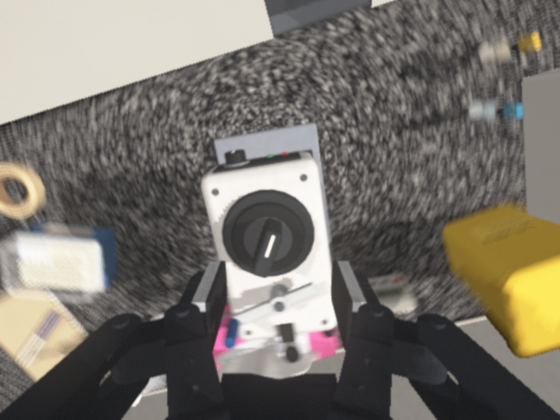

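```bash
python3 - <<'E'
from h import *
p=viewer.capture("wrist");save(p,"w5.png")
for t,z in Z.items():
  for r in viewer.pinpoint(p,t)[:1]: print(t,r["score"],r["location"],at(p,r["location"],z))
cr=p["color"][160:360,180:360,::-1]
cv2.imwrite("pics/c5.png",cv2.resize(cr,(540,600),interpolation=2))
E
```

```text
knob_grip 0.76 [251.6, 265.8] [ 0.4952 -0.2627  0.266 ]
lock_pivot 0.9 [288.1, 279.4] [ 0.5572 -0.27    0.215 ]
lock_post 0.57 [336.2, 229.1] [ 0.5707 -0.3192  0.249 ]
```

View pics/c5.png

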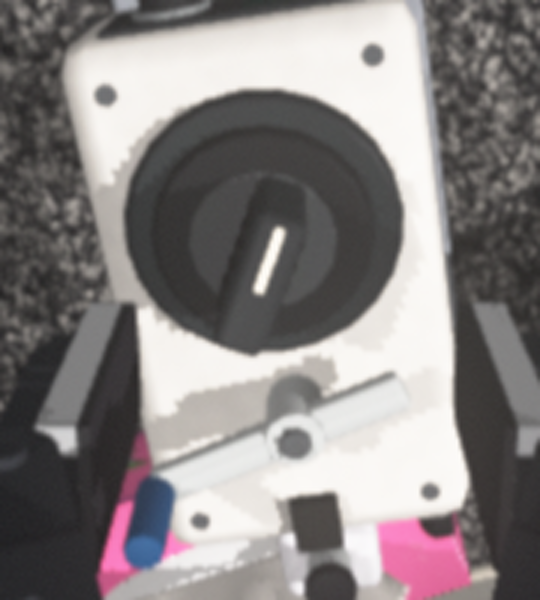

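```bash
python3 - <<'E'
from h import *
p=viewer.capture("wrist")
for n,r,c,z in [("postb",323.3,232.3,.237),("postt",343.3,228.3,.262),("piv",307.7,278,.238),("s1",191.7,215.3,.215),("s2",178.3,304,.215),("s3",333.7,246.7,.215),("s4",323.7,323.3,.215)]:
  print(n,at(p,(r,c),z))
E
```

```text
postb [ 0.5674 -0.3169  0.237 ]
postt [ 0.5679 -0.3169  0.262 ]
piv [ 0.5623 -0.2728  0.238 ]
s1 [ 0.4525 -0.2967  0.215 ]
s2 [ 0.4621 -0.2213  0.215 ]
s3 [ 0.598  -0.3154  0.215 ]
s4 [ 0.6075 -0.2398  0.215 ]
```

```bash
python3 -c "
from h import *
go([.568,-.318,.30],77.5)"
```

```text
t 9.0667 pos [ 0.4763 -0.2477  0.3363] yang 73.95551013164675 j [-0.5852  0.0616  1.1917  0.0001  1.8883 -1.8759] F [-0.1592 -0.6799  0.0339] w 0.05110519032862891
slide [-0.215  -0.0845  0.0726] yaw -0.12372603701268925
```

>>> apply_moves --pt "-0.215 -0.0845 0.03" --pt "-0.215 -0.0845 0.07" --pt "-0.215 -0.0845 0.07" --pt "-0.215 -0.0845 0.07" --pt "-0.215 -0.0845 0.07" --pt "-0.215 -0.0845 0.07" --pt "-0.215 -0.0845 0.07" --yaw '[-0.12,-0.12,-0.12,-0.12,-0.12,-0.12,-0.12]' --grip -0.3

```text
time: 9.65
eef_pos: [0.5677, -0.3175, 0.3038]
tcp_rot: [0.11, 0.994, -0.001, 0.002]
wrist_force: [0.1, -0.3, -0.2]
gripper_width: 0.0299
grip_force: 0.0
```

```bash
python3 -c "
from h import *
go([.568,-.318,.242],77.5)
p=viewer.capture('wrist');save(p,'w6.png')
cv2.imwrite('pics/c6.png',p['color'][190:420,120:440,::-1])"
```

```text
t 9.65 pos [ 0.5677 -0.3175  0.3038] yang 77.41751157342128 j [-0.5972  0.3157  0.9595  0.0001  1.8629 -1.9484] F [ 0.0921 -0.3292 -0.2358] w 0.029876694560612385
slide [-0.0004 -0.0006  0.1237] yaw -0.0028793892771765473
```

View pics/c6.png

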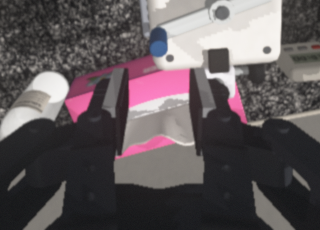

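>>> apply_moves --pt "0 0 0.06" --pt "0 0 0.11" --pt "0 0 0.122" --pt "0 0 0.122" --pt "0 0 0.122" --yaw '[0,0,0,0,0]'

```text
time: 10.12
eef_pos: [0.5679, -0.3178, 0.2425]
tcp_rot: [0.11, 0.994, -0.001, 0.001]
wrist_force: [-0.9, -0.4, -0.2]
gripper_width: 0.0299
grip_force: 0.0
```

>>> apply_moves --pt "0 0 0" --pt "0 0 0" --pt "0 0 0" --pt "0 0 0" --pt "0 0 0" --yaw '[0,0,0,0,0]' --grip -1 --grip_force 20

```text
time: 10.53
eef_pos: [0.5687, -0.3183, 0.2434]
tcp_rot: [0.11, 0.994, -0.001, 0.002]
wrist_force: [-0.7, 1.0, 6.0]
gripper_width: 0.0109
grip_force: 21.2
```

```bash
python3 - <<'E'
from h import *
go([.568,-.318,.242],77.5)
s=arm.read_state();R=Ro.from_quat(s["tcp_rot"]).as_matrix();P=np.array([.5615,-.273]);x=s["eef_pos"][:2]
v=x-P;a0=np.degrees(np.arctan2(v[1],v[0]));r0=np.hypot(*v);print(r0,a0)
for k,a in enumerate(np.linspace(a0,-4,14)[1:]):
  t=P+.046*np.array([np.cos(np.radians(a)),np.sin(np.radians(a))]);print(round(a,1),(R.T@np.r_[t-x,0]/.5)[:2].round(4))
E
```

```text
t 10.5333 pos [ 0.5687 -0.3183  0.2434] yang 77.41514181947151 j [-0.5973  0.3124  1.0825  0.0003  1.7421 -1.9484] F [-0.6947  0.9966  6.0048] w 0.0109450113088897
slide [0.0015 0.0002 0.0028] yaw -0.0029621092949476155
0.045835884353585196 -80.9750110438526
-75.1 [-0.0088  0.0036]
-69.1 [-0.017   0.0085]
-63.2 [-0.0246  0.0141]
-57.3 [-0.0316  0.0205]
-51.4 [-0.038   0.0276]
-45.4 [-0.0435  0.0353]
-39.5 [-0.0483  0.0435]
-33.6 [-0.0521  0.0522]
-27.7 [-0.0551  0.0613]
-21.8 [-0.0571  0.0706]
-15.8 [-0.0581  0.08  ]
-9.9 [-0.0581  0.0895]
-4.0 [-0.0572  0.099 ]
```

>>> apply_moves --pt "0 0 -0.004" --pt "-0.009 0.0035 -0.004" --pt "-0.017 0.0085 -0.004" --pt "-0.0245 0.014 -0.004" --pt "-0.0315 0.0205 -0.004" --pt "-0.038 0.0275 -0.004" --pt "-0.0435 0.0355 -0.004" --pt "-0.0485 0.0435 -0.004" --pt "-0.052 0.052 -0.004" --pt "-0.055 0.0615 -0.004" --pt "-0.057 0.0705 -0.004" --pt "-0.058 0.08 -0.004" --pt "-0.058 0.085 -0.004" --pt "-0.058 0.085 -0.004" --yaw '[0,0,0,0,0,0,0,0,0,0,0,0,0,0]'

```text
time: 11.7
eef_pos: [0.6088, -0.2833, 0.2436]
tcp_rot: [0.109, 0.994, -0.001, 0.004]
wrist_force: [4.9, -2.5, 4.6]
gripper_width: 0.0107
grip_force: 21.1
```

```bash
cat > s.py <<'E'
from h import *
s=arm.read_state();R=Ro.from_quat(s["tcp_rot"]).as_matrix();P=np.array([.5615,-.273]);x=s["eef_pos"][:2]
v=x-P;print(np.hypot(*v),np.degrees(np.arctan2(v[1],v[0])),"F",s["wrist_force"],"Ftool",R.T@s["wrist_force"],"w",s["gripper_width"],s["ft_torque"])
E
python3 s.py
```

```text
0.04845775982656404 -12.299619391901508 F [ 4.9116 -2.4891  4.5894] Ftool [-5.374  -1.3707 -4.5414] w 0.01072922538497045 [-0.5091 -0.8498  0.1257]
```

>>> apply_moves --pt "-0.002 0.003 0" --pt "-0.002 0.006 0" --pt "-0.002 0.009 0" --pt "-0.002 0.012 0" --pt "-0.002 0.012 0" --yaw '[0,0,0,0,0]'

```text
time: 12.12
eef_pos: [0.6093, -0.2787, 0.2435]
tcp_rot: [0.11, 0.994, -0.002, 0.002]
wrist_force: [2.8, -5.3, 5.4]
gripper_width: 0.0109
grip_force: 21.2
```

```bash
python3 s.py
```

```text
0.048107994364161626 -6.789841253601842 F [ 2.8463 -5.3346  5.3999] Ftool [-3.9706 -4.6014 -5.3646] w 0.010903220226661056 [-0.9096 -0.3859  0.1631]
```

>>> apply_moves --pt "0 0.003 0" --pt "0 0.006 0" --pt "0 0.006 0" --yaw '[0,0,0]'

```text
time: 12.37
eef_pos: [0.6095, -0.2784, 0.2435]
tcp_rot: [0.111, 0.994, -0.004, 0.002]
wrist_force: [1.8, -10.5, 4.9]
gripper_width: 0.0107
grip_force: 21.3
```

```bash
python3 s.py
```

```text
0.048256374004932545 -6.397964054523962 F [  1.7874 -10.4984   4.8537] Ftool [-4.0922 -9.881  -4.7528] w 0.01069481145407681 [-1.8554 -0.2874  0.1089]
```

>>> apply_moves --pt "0 -0.005 0" --pt "0 -0.005 0" --yaw '[0,0]'

```text
time: 12.53
eef_pos: [0.6094, -0.2787, 0.2434]
tcp_rot: [0.11, 0.994, -0.002, 0.003]
wrist_force: [2.2, -5.6, 5.0]
gripper_width: 0.0109
grip_force: 21.2
```

>>> apply_moves --pt "0 0 0" --pt "0 0 0" --pt "0 0 0" --yaw '[0,0,0]' --grip -0.2

```text
time: 12.78
eef_pos: [0.6077, -0.2756, 0.2406]
tcp_rot: [0.109, 0.994, 0.001, -0.002]
wrist_force: [-0.0, -0.6, 0.6]
gripper_width: 0.0342
grip_force: 0.0
```

>>> apply_moves --pt "0 0 -0.05" --pt "0 0 -0.1" --pt "0 0 -0.2" --pt "0.2 0 -0.2" --pt "0.2 0 -0.2" --pt "0.2 0 -0.2" --pt "0.2 0 -0.2" --pt "0.2 0 -0.2" --yaw '[0,0,0,0,0,0,0,0]'

```text
time: 13.45
eef_pos: [0.51, -0.2543, 0.3425]
tcp_rot: [0.11, 0.994, 0.0, 0.0]
wrist_force: [0.5, 0.2, -0.1]
gripper_width: 0.0342
grip_force: 0.0
```

```bash
python3 - <<'E'
from h import *
viewer.capture("wrist");viewer.capture("wrist");p=look("w7.png",dict(lock_post=.249,lock_pivot=.215,knob_grip=.252))
q=viewer.capture("side")
r=np.round(pix(p,[.55,-.265,.23])).astype(int);s=np.round(pix(q,[.53,-.265,.23])).astype(int)
f=lambda im,c,w:cv2.resize(im[max(0,c[0]-w):c[0]+w,c[1]-w:c[1]+w],(400,400),interpolation=2)
cv2.imwrite("pics/c7.png",np.hstack([f(p["color"],r,100),f(q["color"],s,55)])[:,:,::-1])
go([.5,-.2,.35])
E
```

```text
cam [ 0.4346 -0.2376  0.4845]
lock_pivot 0.98 [254. 270.] [ 0.5585 -0.2734  0.215 ]
knob_grip 0.91 [204. 260.] [ 0.5    -0.2667  0.252 ]
t 13.8 pos [ 0.5109 -0.2549  0.3414] yang 77.4291883832025 j [-0.5622  0.1419  1.0941  0.0002  1.907  -1.9135] F [-0.0877  1.447   0.0805] w 0.033776767857625054
slide [ 0.0452  0.1024 -0.0171] yaw None
```

View pics/c7.png

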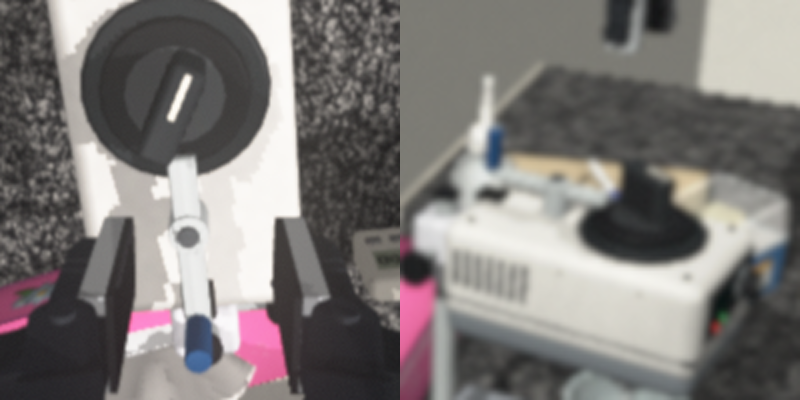

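```bash
python3 -c "
from station import arm
print(arm.hand_in())"
```

```text
the job is handed in; nothing more can be done
None
```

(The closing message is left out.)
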